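# Load the large dosing syringe into its stand

## Robot

A 7-joint arm with a two-finger parallel gripper is mounted at the origin on the work surface. World frame = base frame: x ahead of the robot, y to its left, z up, the work surface at z = 0. Lengths are in mm, angles in rad, forces in N, time in s.
With the tool pointing down it reaches from about 400 to 925 mm from the base axis. Payload 4.1 kg.
Tool frame: the origin (TCP) lies midway between the tips of the shut fingers; the grasp point (between the pads) lies 19 mm behind it; z points along the fingers, y is the direction in which the jaws open and shut (so a half turn about z gives the same grasp; the last joint's range is limited). The gripper opens to 85 mm and grips with 20 to 120 N. Pads are 22 mm wide; open, the fingers measure 114 mm over their backs; the gripper's body (76 mm by 85 mm) begins 54 mm behind the grasp point. The pads swing forward as they close: fully open they stand 13 mm farther back than shut.
Start: joints at [1.211, 0.398, 0.045, 1.537, -0.019, 1.207, -0.051], TCP at [167.641, -628.045, 231.347] pointing down, gripper open.
Joint ranges: [-2.82, 2.82], [-0.49, 2.23], [-1.37, 1.46], [0, 2.46], [-1.36, 4.5], [0.23, 2], [-2.94, 2.94]. Speed limits (rad/s): [2.57, 2.57, 3.14, 3.14, 3.14, 3.14, 3.14].

## Interface

Orientations are given as a unit quaternion [x, y, z, w].
In Python, from station import r, viewer gives the robot as it stands.
- The arm moves only by the tool jog_arm, never from a script. Its argument "deltas" is a list of rows, each an object with "delta_pos": the shift along the tool's x, y, z in m, a list of three; "angular": the turn, a rotation vector about the tool's x, y, z in degrees, a list of three; "hand": the gripper's target within -1 to 1 (fully open at 1, half-way at 0, shut at -1). A call has 1 to 5 rows; each row is the pose to reach, as a shift and turn from the pose commanded when the call began, along the tool's axes at that moment; what a row does not reach only later rows make up. A row lasts 1/12 s, in which the tool goes at most 41.7 mm and 7.16 degrees, less where a joint would pass 70% of its speed; a pose out of reach is approached as far as the arm can. A call with a gripper value outside its range is refused whole. The fingers move at their own pace and stop on an object; "squeeze" is the grip in N (left out, the last holds). Time passes only in rows, so rows that repeat a pose let the fingers close. It gives the time, the measured TCP pose, the force and the opening at its end, in the units of the state.
- r.observe(): the state, without advancing time (a new reading comes with each control period).
- viewer.read_camera(name): name is "side" or "top" or "wrist"; returns a dict with "img" (400x640x3 uint8, red, green, blue), "fov_y" (degrees; the focal length in pixels is half the picture's height over the tangent of half this angle, whatever the lens; pixels are square), "cx", "cy" (the principal point, pixels), "k1" (the pictures are not rectified: a ray, as slopes to the right and down, at radius r is drawn at 1 + k1 r^2 times it, then the intrinsics apply), "R" (3x3) and "t" (3): a world point X has camera coordinates R X + t; the wrist camera has in their place "tool_from_camera" (4x4, takes a point from camera to tool coordinates, whose origin is the TCP and whose axes are the flange's). Camera axes: x right, y down, z forward; pixel columns grow to the right and rows downward; lengths in mm; the calibration is good to about 2 mm. A picture is of the moment at which its call begins: read the wrist's pose just before it. There is no depth.
- r.job_done(): hands the job in, once; it reports no verdict.
The state is a dict: "clock": time; "q": joint angles; "qd": joint speeds; "joint_efforts": joint torques, N m; "ee_pos": TCP position; "tcp_rot": TCP orientation; "contact_force": force on the tool from outside, world axes, zero at the start; "moment": the same for the moment, N m; "finger_gap": finger opening in mm.
Only numpy, scipy, OpenCV 4.12 (cv2) and the standard library are available. Lean on these libraries where they do the work, as an engineer would, in place of code of your own. Each camera call takes 0.05 s, during which the arm holds its last target. There are 200 camera calls.

## Task

Take the larger dosing syringe out of the wooden rack and slide it sideways, upright, into the slotted holder of the dosing stand until it is fully home, its flange trapped under the hood against the back wall, then let go of it. Feel your way in gently, without forcing the syringe or the stand, and leave the slim syringe, bowl, jar and cup where they are.

Things in the scene. Friction and masses are not known exactly. Their poses are not given: they have to be found in the camera images.
- syringe_cap (a point): Larger of two upright white/clear dosing syringes, nozzle down in either rack hole; rigid, round, 140 mm tall, 0.08 to 0.17 kg. This point: centre of its white finger cap (diameter 26, 28 tall), the part to grip. z up along the axis. Below this point: cap underside at 14 mm, stem diameter 14 to 38 mm, flange 38 to 42 mm, barrel diameter 28 from 42 to 110, then taper and nozzle, tip at 126.
- syringe_flange (a point): Same syringe: centre of the underside of its round flange (diameter 44, 4 thick), 42 mm below the cap's centre; the barrel (diameter 28) begins here downwards.
- rack: Fixed wooden rack, 70 x 190 mm, 95 tall. Origin at the centre of its underside on the table; x across, y along the row. Two 34 mm holes at y = -45 and +45 mm; the syringes hang in them by their flanges on the top face, tips 11 mm over the table, so a syringe must rise 85 mm to come clear.
- stand: Fixed dosing stand: flat steel foot (205 x 130, 12 thick), aluminium column, and clamped to that a holder of two level slotted plates, lower plate and hood. Origin on the table straight below the axis of a fully home syringe; x is the slide-in direction, from open mouth to column; y left, z up. The holder's height differs every time and is not reported; it keeps its height under load.
- holder_ledge (a point): Point fixed to the foot, at stand x = -54, 156 mm up: near the uncovered front part of the lower plate, whose top is anywhere from 18 mm below to 18 mm above it (find by touch or sight). The plate is 6 thick, 76 wide, x = -84 to 36; slot 34 wide for the barrel, open at x = -84, flared to 44 over the first 10 mm. The flange can be set on it here from above and slid along it.
- holder_home (a point): Point fixed to the foot, at stand x = 0, 156 mm up, on the home axis; the lower plate's top is within 18 mm of it in height, as at the ledge. Hood: plate 5 thick over x = -24 to 36, underside 7 mm above the lower plate's top, 20 mm stem slot open at x = -24. A back wall between the plates at x = 22 stops the flange; then the axis is at x = 0, y = 0. The gap's sides are open.
- column (a point): Top of the stand's 24 mm square column, 190 mm above the table at stand x = 75; a 46 mm clamp block of the holder surrounds the column lower down.
- slim: The slim syringe in the other rack hole: same height (140 mm) and flange, but barrel diameter 18 and cap diameter 16. Origin at its tip. Leave alone.
- bowl: White ceramic bowl, rim diameter 84, 30 tall, on the stand's foot under the holder; its rim is 42 mm above the table. Origin at its underside. Leave alone.
- jar: Amber glass jar with brass cap, diameter 70, 90 tall, on the table. Origin at its underside. Leave alone.
- mug: Blue ceramic cup, diameter 72, 85 tall, on the table. Origin at its underside. Leave alone.
Not all that is in view belongs to the job. Leave any blue or red look-alike of the part that bears syringe_cap alone. Several things have the shape of the rack; the one meant has the colours described above.

How it is judged (in metres and radians):
On the way:
1. the larger syringe is lifted clear of the rack (z of syringe_cap in the frame of rack above 0.21 m), for 0.1 s.
At the end, for the whole second after the job is handed in: The larger syringe hangs in the holder by its flange, released and at rest: axis within 3 mm of fully home along the slide direction and within 4 mm sideways, cap centre 177 to 220 mm above the table, upright within 0.06 rad; bystanders where they were (x of syringe_cap in the frame of stand between -0.003 and 0.003 m and y of syringe_cap in the frame of stand between -0.004 and 0.004 m and z of syringe_cap in the frame of stand between 0.177 and 0.22 m and angle between syringe_cap's own z axis and vertical below 0.06 rad and linear speed of syringe below 0.02 m/s and contact force between syringe and stand above 0.2 N and contact force between syringe and the fingers below 0.05 N); the robot touches nothing.
It fails at once if syringe pressed against the stand with more than 30 N (contact force between syringe and stand above 30 N).
It fails at once if the robot presses the stand with more than 30 N (contact force between the arm and stand above 30 N).
It fails at once if the slim syringe is moved more than 30 mm, or the bowl, jar or cup more than 20 mm (distance of slim from where it was at the start of the episode above 0.03 m or distance of any of bowl, jar, mug from where it was at the start of the episode above 0.02 m).
It also fails if it takes over 58 s, if anything falls off the work surface, if the arm or the gripper's body presses on something with over 40 N, if the wrist force passes 120 N, or if a joint passes its speed limit or range.

## Working session

There is one attempt and no reset: what is moved stays moved. The work goes in short steps, Python scripts to look and compute and a tool call to move; the robot and the scene stay as the last step left them, time stands still between calls to the robot, and variables do not carry over. Pictures are saved under pics/ and viewed, on a budget of 10 in all, crops included, one or two more only if the job needs it, and the job is handed in when it is done.

Besides the shell and the picture viewer there is one more tool, called after "Call:" as name(argument=value, ...) on one line, values as JSON. jog_arm: Moves the arm, as the interface text tells. Its arguments: {"type":"object","properties":{"deltas":{"type":"array"},"squeeze":{"type":"number"}},"required":["deltas"]}

```bash
ls; mkdir -p pics; cat > h.py <<'E'
import numpy as np, cv2
from scipy.spatial.transform import Rotation as Ro
from station import r, viewer
def cam(name):
    s=r.observe(); c=viewer.read_camera(name); c['name']=name
    if name=='wrist':
        T=np.eye(4); T[:3,:3]=Ro.from_quat(s['tcp_rot']).as_matrix(); T[:3,3]=s['ee_pos']
        W=T@np.array(c['tool_from_camera']); c['R']=W[:3,:3].T; c['t']=-W[:3,:3].T@W[:3,3]
    c['R']=np.array(c['R']); c['t']=np.array(c['t']).ravel()
    c['f']=200/np.tan(np.radians(c['fov_y'])/2)
    c['K']=np.array([[c['f'],0,c['cx']],[0,c['f'],c['cy']],[0,0,1.]]); c['d']=np.array([c['k1'],0,0,0,0.])
    return c
def save(c,fn,crop=None,s=1):
    im=c['img'][:,:,::-1]
    if crop: x0,y0,x1,y1=crop; im=im[y0:y1,x0:x1]
    cv2.imwrite('pics/'+fn,cv2.resize(np.ascontiguousarray(im),None,fx=s,fy=s,interpolation=cv2.INTER_CUBIC))
def ray(c,u,v):
    p=cv2.undistortPoints(np.array([[[u,v]]],float),c['K'],c['d'])[0,0]
    d=c['R'].T@np.array([p[0],p[1],1]); return -c['R'].T@c['t'], d/np.linalg.norm(d)
def onz(c,u,v,z):
    o,d=ray(c,u,v); return o+d*(z-o[2])/d[2]
def proj(c,X):
    return cv2.projectPoints(np.array(X,float).reshape(-1,1,3),cv2.Rodrigues(c['R'])[0],c['t'],c['K'],c['d'])[0][:,0]
def tri(a,b):
    (o1,d1),(o2,d2)=a,b
    s=np.linalg.lstsq(np.c_[d1,-d2],o2-o1,rcond=None)[0]
    p,q=o1+d1*s[0],o2+d2*s[1]; return (p+q)/2,np.linalg.norm(p-q)
E
python3 - <<'E'
from h import *
for n in('top','side'):
    c=cam(n); save(c,n+'0.png',s=1.25); print(n,c['fov_y'],-c['R'].T@c['t'],c['R'][2])
s=r.observe();print(s)
E
```

```text
pics
top 50.790497006365754 [ 333.33373273   12.04033094 1186.25903294] [ 0.23079726  0.01081717 -0.97294173]
side 42.93356573111363 [ 460.091184   -915.0888764  1050.01560636] [ 0.08838249  0.72225999 -0.68595119]
{'clock': 0.1, 'q': array([ 1.21101769,  0.39912474,  0.04504107,  1.5377394 , -0.01868819,
        1.20692304, -0.05069324]), 'qd': array([ 0.00119681, -0.00215594,  0.00073883, -0.00485572, -0.00071842,
       -0.00044401,  0.00123804]), 'joint_efforts': array([ 2.72635807e-03, -4.76262152e+01,  1.36968177e+00, -2.54948652e+01,
        1.20349583e-02,  5.03647869e-03, -2.12089896e-05]), 'ee_pos': array([ 167.46226526, -627.46804123,  230.36961929]), 'tcp_rot': array([ 9.91503230e-01,  1.30079049e-01, -1.82225154e-04, -8.67724864e-04]), 'contact_force': array([ 0.19657406,  0.8013045 , -0.2917437 ]), 'moment': array([ 0.0106552 , -0.05195341,  0.02229457]), 'finger_gap': 85.56087677766602}
```

View pics/top0.png

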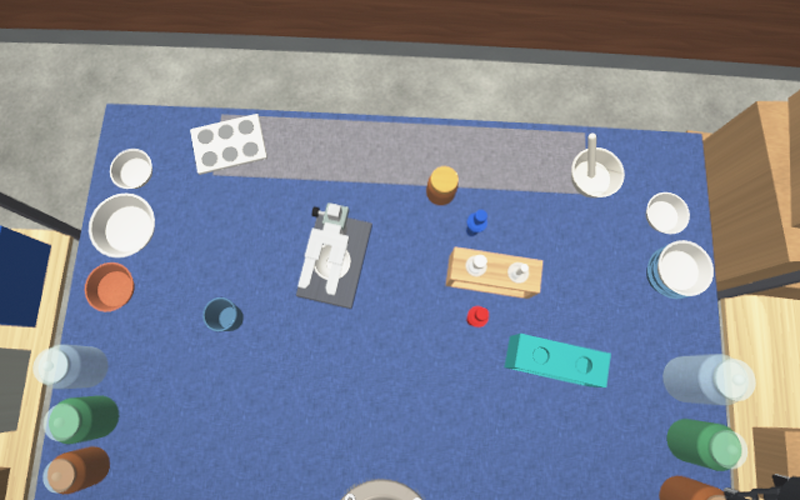

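View pics/side0.png

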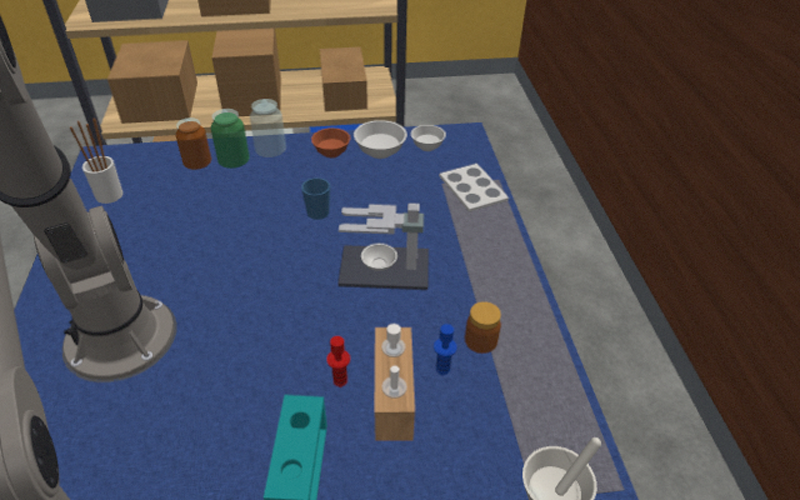

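Top view (800×500 image): the wooden rack is at (495,272). Its upright syringes are at (477,264), wide cap, and (518,271), thin cap. Look-alikes are the red one at (478,317), the blue one at (478,222) and the teal rack at (558,360). The wide white cap in the wooden rack fits the description, at side view (393,335). The stand is at (330,260) with its mouth towards the robot. I'll confirm with an enlarged crop.

```bash
python3 - <<'E'
from h import *
a=cam('top');b=cam('side')
def cr(c,x0,y0,w,h,s): return cv2.resize(np.ascontiguousarray(c['img'][y0:y0+h,x0:x0+w,::-1]),(w*s,h*s),interpolation=cv2.INTER_CUBIC)
A=np.hstack([cr(a,350,185,100,75,4),cr(b,265,250,100,75,4)])
B=np.hstack([cr(a,230,155,100,75,4),cr(b,262,155,100,75,4)])
cv2.imwrite('pics/crop1.png',np.vstack([A,B]))
# white blobs
for c,x0,y0,x1,y1 in((a,350,185,450,250),(b,290,250,345,330)):
    hsv=cv2.cvtColor(c['img'],cv2.COLOR_RGB2HSV); m=cv2.inRange(hsv,(0,0,150),(180,45,255))
    z=np.zeros_like(m); z[y0:y1,x0:x1]=m[y0:y1,x0:x1]
    n,_,st,ce=cv2.connectedComponentsWithStats(z)
    for i in range(1,n):
        if st[i,4]>20: print(c['name'],st[i],ce[i])
E
```

```text
top [373 204  17  17 231] [380.93073593 211.87878788]
top [406 210  17  16 222] [414.42792793 217.42792793]
side [309 259  12   9  80] [314.575  262.7875]
side [306 272  18  13 140] [314.27857143 278.32142857]
side [312 293   8   5  31] [315.22580645 295.03225806]
side [306 302  19  16 167] [315.10179641 309.88023952]
```

View pics/crop1.png

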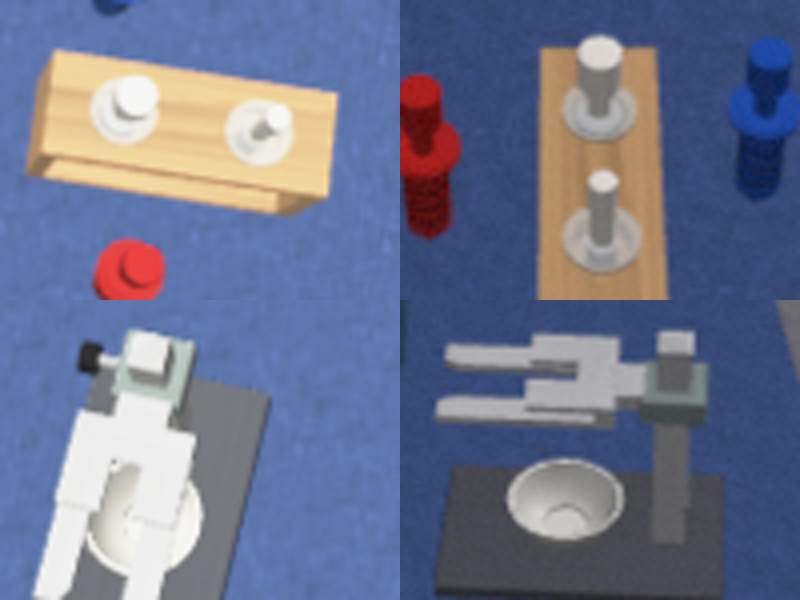

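The crop confirms it: the thick white cap at (138,98) in the top crop and (600,52) in the side crop is the larger syringe. The neighbour at (275,120) is the slim one, and red, blue and teal are decoys.

```bash
python3 - <<'E'
from h import *
a=cam('top');b=cam('side')
T=lambda x,y,X0,Y0:(X0+x/4-.4,Y0+y/4-.4)
ct=T(138,98,350,185);cs=T(200,52,265,250)
print('cap tri',tri(ray(a,*ct),ray(b,*cs)),'z151',onz(a,*ct,151),onz(b,*cs,151))
print('flange z99',onz(a,*T(124,110,350,185),99),onz(b,*T(199,112,265,250),99))
sl=T(279,119,350,185);print('slim top z151',onz(a,*sl,151),onz(b,*T(203,181,265,250),151))
print('rack corners',[onz(a,*T(x,y,350,185),95)[:2].round(1) for x,y in((55,50),(338,93),(328,195),(43,152))])
ft=[(297.5,180)]
hsv=cv2.cvtColor(a['img'],cv2.COLOR_RGB2HSV)
m=cv2.inRange(hsv,(0,0,30),(180,90,120)); z=np.zeros_like(m); z[150:260,225:310]=m[150:260,225:310]
z=cv2.morphologyEx(z,cv2.MORPH_OPEN,np.ones((3,3)))
n,l,st,ce=cv2.connectedComponentsWithStats(z); i=1+st[1:,4].argmax()
cs_=max(cv2.findContours((l==i).astype(np.uint8),0,2)[0],key=cv2.contourArea)
P=np.array([onz(a,*p,12)[:2] for p in cs_[:,0].astype(float)],np.float32)
rr=cv2.minAreaRect(P);print('foot',rr,cv2.boxPoints(rr))
print('column',onz(a,*T(150,350,230,155),190),onz(b,*T(276,40,262,155),190))
print('hoodL',tri(ray(a,*T(57,497-300,230,155)),ray(b,*T(131,38,262,155))))
print('hoodR',tri(ray(a,*T(187,522-300,230,155)),ray(b,*T(125,103,262,155))))
print('prongR',tri(ray(a,328/1.25,291/1.25),ray(b,*T(36,101,262,155))))
E
```

```text
cap tri (array([ 559.06135773, -168.11177334,  152.55570012]), np.float64(3.071682378887009)) z151 [ 557.83555042 -168.48717287  151.        ] [ 560.76751547 -166.41221039  151.        ]
flange z99 [ 560.54226806 -168.41623175   99.        ] [ 560.31820943 -168.65563399   99.        ]
slim top z151 [ 549.10114449 -257.41167448  151.        ] [ 551.17011428 -256.53265115  151.        ]
rack corners [array([ 599.7, -122.5]), array([ 580.5, -311.6]), array([ 511.7, -304. ]), array([ 530.4, -116.2])]
foot ((686.6055297851562, 193.22137451171875), (18.63141441345215, 11.685982704162598), 4.822047710418701) [[676.83167 198.26059]
 [677.81396 186.61597]
 [696.3794  188.18216]
 [695.3971  199.82678]]
column [454.44909647 114.69450473 190.        ] [641.22531103 134.56820884 190.        ]
hoodL (array([548.73010324, 182.47814559, 162.32396612]), np.float64(2.3304650996578835))
hoodR (array([535.98802476,  99.5639304 , 174.65334322]), np.float64(0.012278645645171431))
prongR (array([479.62373892, 131.41371046, 155.24745684]), np.float64(2.740615634523505))
```

```bash
python3 - <<'E'
from h import *
a=cam('top');b=cam('side')
T=lambda x,y,X0,Y0:(X0+x/4-.4,Y0+y/4-.4)
col=onz(a,*T(150,50,230,155),190);col2=onz(b,*T(276,40,262,155),190)
print('column',col,col2)
fc=[onz(a,x/1.25-.4,y/1.25-.4,12)[:2] for x,y in((371,221),(353,306),(298,295))]
print(fc,[np.linalg.norm(fc[i]-fc[i+1]) for i in(0,1)])
d=fc[0]-fc[1];e=fc[2]-fc[1];print('yaw',np.degrees(np.arctan2(d[1],d[0])),np.degrees(np.arctan2(e[1],e[0]))-90)
s=[onz(b,*T(x,y,262,155),12)[:2] for x,y in((52,166),(322,176),(322,296),(37,290))]
print('side foot',s)
y=np.arctan2(d[1],d[0]);ux=np.array([np.cos(y),np.sin(y)])
print('home',(col[:2]+col2[:2])/2-75*ux)
c=cam('wrist');print(c['tool_from_camera'],c['fov_y'])
print(Ro.from_quat(r.observe()['tcp_rot']).as_matrix().round(3))
E
```

```text
column [639.92817736 128.8190649  190.        ] [641.22531103 134.56820884 190.        ]
[array([671.14501629,  62.67509079]), array([471.93472481,  90.98723053]), array([489.84061162, 216.08330619])] [np.float64(201.21212062851285), np.float64(126.37107630590178)]
yaw -8.088812807994167 -8.145820090176557
side foot [array([488.58351458, 221.90628138]), array([689.31764461, 187.44970325]), array([668.99054986,  64.10657186]), array([469.32759977,  93.24809185])]
home [566.32290792 142.24673116]
[[ 9.90674248e-05 -9.65319721e-01 -2.61070538e-01  6.73010762e+01]
 [ 9.99999858e-01 -4.09477706e-05  5.30872240e-04 -5.55728465e-01]
 [-5.23151699e-04 -2.61070553e-01  9.65319580e-01 -1.42876257e+02]
 [ 0.00000000e+00  0.00000000e+00  0.00000000e+00  1.00000000e+00]] 71.70734870127856
[[ 0.966  0.258 -0.   ]
 [ 0.258 -0.966  0.   ]
 [-0.    -0.    -1.   ]]
```

```bash
cat >> h.py <<'E'
YAW=-8.5
def go(X,yaw=YAW,step=38.,hand=1,show=True):
    s=r.observe(); R=Ro.from_quat(s['tcp_rot']); p=np.array(s['ee_pos'])
    y=np.radians(yaw); G=Ro.from_matrix([[np.cos(y),np.sin(y),0],[np.sin(y),-np.cos(y),0],[0,0,-1]])
    d=R.inv().apply(np.array(X,float)-p)/1000; w=(R.inv()*G).as_rotvec(degrees=True)
    n=max(int(np.ceil(np.linalg.norm(d)*1000/step)),int(np.ceil(np.linalg.norm(w)/6.5)),1)
    print('t',round(s['clock'],2),'p',p.round(1),'F',np.round(s['contact_force'],1),'gap',round(s['finger_gap'],1),'n',n,'d',d.round(4),'w',w.round(2),'per row',(d/n).round(4),(w/n).round(2))
E
python3 -c "
from h import *
go((560,-168,240))"
```

```text
t 0.45 p [ 167.6 -628.   231.3] F [ 0.7 -0.   0.7] gap 85.4 n 16 d [ 0.4978 -0.3433 -0.0087] w [-0.    0.   23.44] per row [ 0.0311 -0.0215 -0.0005] [-0.    0.    1.47]
```

Call:
jog_arm(deltas=[{"delta_pos":[0.031,-0.0215,0],"angular":[0,0,0],"hand":1},{"delta_pos":[0.062,-0.043,0],"angular":[0,0,0],"hand":1},{"delta_pos":[0.093,-0.0645,0],"angular":[0,0,0],"hand":1},{"delta_pos":[0.124,-0.086,0],"angular":[0,0,0],"hand":1},{"delta_pos":[0.155,-0.1075,0],"angular":[0,0,0],"hand":1}])

```text
clock: 0.87
ee_pos: [290.6, -482.8, 231.5]
tcp_rot: [0.992, 0.13, 0.0, 0.0]
contact_force: [0.4, -0.5, -0.2]
finger_gap: 85.5
```

Call:
jog_arm(deltas=[{"delta_pos":[0.031,-0.0215,0],"angular":[0,0,0],"hand":1},{"delta_pos":[0.062,-0.043,0],"angular":[0,0,0],"hand":1},{"delta_pos":[0.093,-0.0645,0],"angular":[0,0,0],"hand":1},{"delta_pos":[0.124,-0.086,0],"angular":[0,0,0],"hand":1},{"delta_pos":[0.155,-0.1075,0],"angular":[0,0,0],"hand":1}])

```text
clock: 1.28
ee_pos: [412.6, -338.9, 231.7]
tcp_rot: [0.992, 0.13, 0.0, 0.0]
contact_force: [0.4, -0.7, 0.9]
finger_gap: 85.6
```

Call:
jog_arm(deltas=[{"delta_pos":[0.031,-0.0215,0],"angular":[0,0,4.7],"hand":1},{"delta_pos":[0.062,-0.043,0],"angular":[0,0,9.4],"hand":1},{"delta_pos":[0.093,-0.0645,0],"angular":[0,0,14.1],"hand":1},{"delta_pos":[0.124,-0.086,0],"angular":[0,0,18.8],"hand":1},{"delta_pos":[0.155,-0.1075,0],"angular":[0,0,23.4],"hand":1}])

```text
clock: 1.7
ee_pos: [534.7, -195.1, 231.6]
tcp_rot: [0.997, -0.076, 0.0, 0.0]
contact_force: [-0.1, -0.4, 0.9]
finger_gap: 85.5
```

```bash
python3 -c "
from h import *
go((560,-168,240))"
```

```text
t 1.7 p [ 534.7 -195.1  231.6] F [-0.1 -0.4  0.9] gap 85.5 n 1 d [ 0.0209 -0.0306 -0.0084] w [ 0.02 -0.04 -0.19] per row [ 0.0209 -0.0306 -0.0084] [ 0.02 -0.04 -0.19]
```

Call:
jog_arm(deltas=[{"delta_pos":[0.021,-0.0305,-0.008],"angular":[0,0,0],"hand":1},{"delta_pos":[0.021,-0.0305,-0.008],"angular":[0,0,0],"hand":1}])

```text
clock: 1.87
ee_pos: [564.9, -160.1, 240.8]
tcp_rot: [0.998, -0.068, 0.003, -0.003]
contact_force: [0.6, 1.7, 0.6]
finger_gap: 85.4
```

```bash
python3 - <<'E'
from h import *
c=cam('wrist'); save(c,'w1.png'); print(proj(c,[(560,-168,151),(560.4,-168.5,99),(550,-257,151)]))
np.save('w1.npy',c,allow_pickle=True)
go((560,-168,240))
E
```

```text
[[329.40515982 210.40844725]
 [328.1787473  195.8700702 ]
 [431.15116011 208.25296758]]
t 1.92 p [ 562.2 -164.2  240.1] F [-0.1 -0.4 -0.8] gap 85.4 n 1 d [-0.0017  0.0041  0.0001] w [-0.14 -0.17  0.55] per row [-0.0017  0.0041  0.0001] [-0.14 -0.17  0.55]
```

View pics/w1.png

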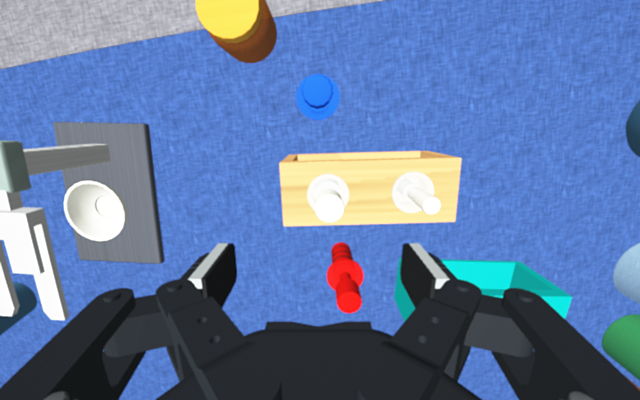

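The wrist view shows the rack at (370,190), the large cap at (330,205), the slim one at (430,203) and the red decoy at (345,290). The arm was still settling, so I'll measure again while it is still.

```bash
python3 - <<'E'
from h import *
c=cam('wrist'); g=c['img'][150:235,270:470].copy()
cv2.imwrite('pics/w2.png',cv2.resize(g[:,:,::-1],None,fx=4,fy=4,interpolation=cv2.INTER_CUBIC))
print(proj(c,[(560,-168,151),(560.4,-168.5,99)]))
h=cv2.cvtColor(c['img'],cv2.COLOR_RGB2HSV); m=cv2.inRange(h,(0,0,215),(180,25,255))
n,_,st,ce=cv2.connectedComponentsWithStats(m[150:235,270:470])
for i in range(1,n):
    if st[i,4]>20: print(st[i],ce[i]+[270,150])
go((560,-168,240))
E
```

```text
[[324.08608413 208.08089642]
 [323.6006441  193.75254899]]
[ 118   19   48   43 1534] [410.60430248 190.85136897]
[  33   22   42   48 1518] [323.14624506 194.59090909]
t 1.97 p [ 560.2 -167.5  239.6] F [-0.7 -0.   0.9] gap 85.3 n 1 d [-0.0001  0.0006 -0.0004] w [-0.01 -0.05  0.3 ] per row [-0.0001  0.0006 -0.0004] [-0.01 -0.05  0.3 ]
```

View pics/w2.png

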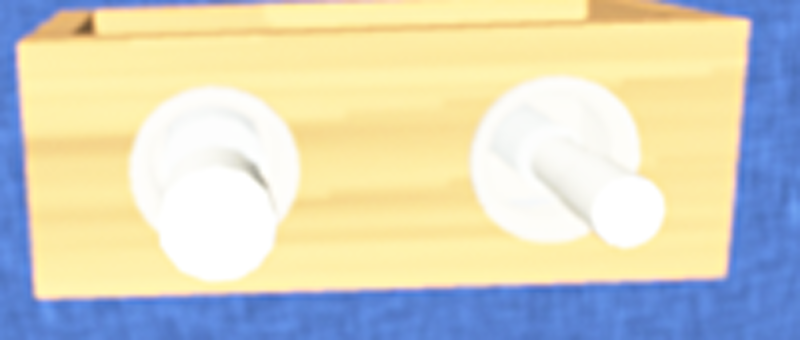

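The cap top at (324,205) and the flange at (323,192) both lie about 2 mm further in x than predicted, so the axis is near (562,-168). Going down.

Call:
jog_arm(deltas=[{"delta_pos":[0.0015,0.0005,0.03],"angular":[0,0,0],"hand":1},{"delta_pos":[0.0015,0.0005,0.06],"angular":[0,0,0],"hand":1},{"delta_pos":[0.0015,0.0005,0.09],"angular":[0,0,0],"hand":1},{"delta_pos":[0.0015,0.0005,0.11],"angular":[0,0,0],"hand":1},{"delta_pos":[0.0015,0.0005,0.121],"angular":[0,0,0],"hand":1}])

```text
clock: 2.38
ee_pos: [557.1, -171.8, 115.2]
tcp_rot: [0.997, -0.075, -0.003, 0.0]
contact_force: [-0.8, -0.1, 0.9]
finger_gap: 85.5
```

Call:
jog_arm(deltas=[{"delta_pos":[0,0,0],"angular":[0,0,0],"hand":1},{"delta_pos":[0,0,0],"angular":[0,0,0],"hand":-1},{"delta_pos":[0,0,0],"angular":[0,0,0],"hand":-1},{"delta_pos":[0,0,0],"angular":[0,0,0],"hand":-1},{"delta_pos":[0,0,0],"angular":[0,0,0],"hand":-1}], squeeze=40)

```text
clock: 2.8
ee_pos: [561.4, -170.5, 119.9]
tcp_rot: [0.997, -0.074, 0.001, 0.0]
contact_force: [-0.1, 0.2, 0.2]
finger_gap: 38.9
```

Call:
jog_arm(deltas=[{"delta_pos":[0,0,0],"angular":[0,0,0],"hand":-1},{"delta_pos":[0,0,0],"angular":[0,0,0],"hand":-1},{"delta_pos":[0,0,0],"angular":[0,0,0],"hand":-1},{"delta_pos":[0,0,0],"angular":[0,0,0],"hand":-1},{"delta_pos":[0,0,0],"angular":[0,0,0],"hand":-1}])

```text
clock: 3.22
ee_pos: [561.2, -170.2, 119.5]
tcp_rot: [0.997, -0.074, 0.001, 0.0]
contact_force: [-0.5, 0.4, 5.3]
finger_gap: 24.6
```

Call:
jog_arm(deltas=[{"delta_pos":[0,0,-0.015],"angular":[0,0,0],"hand":-1},{"delta_pos":[0,0,-0.04],"angular":[0,0,0],"hand":-1},{"delta_pos":[0,0,-0.07],"angular":[0,0,0],"hand":-1},{"delta_pos":[0,0,-0.105],"angular":[0,0,0],"hand":-1},{"delta_pos":[0,0,-0.14],"angular":[0,0,0],"hand":-1}])

```text
clock: 3.63
ee_pos: [559.4, -170.0, 258.6]
tcp_rot: [0.997, -0.074, -0.001, -0.0]
contact_force: [1.5, -0.2, -0.8]
finger_gap: 24.9
```

Call:
jog_arm(deltas=[{"delta_pos":[0,0,0],"angular":[0,0,0],"hand":-1},{"delta_pos":[0,0,0],"angular":[0,0,0],"hand":-1},{"delta_pos":[0,0,0],"angular":[0,0,0],"hand":-1}])

```text
clock: 3.88
ee_pos: [559.5, -170.1, 257.2]
tcp_rot: [0.997, -0.074, -0.001, -0.0]
contact_force: [-0.6, -0.3, -1.0]
finger_gap: 24.8
```

```bash
python3 -c "
from h import *
go((430,163,260))"
```

```text
t 3.88 p [ 559.5 -170.1  257.2] F [-0.6 -0.3 -1. ] gap 24.8 n 10 d [-0.1771 -0.3104 -0.0025] w [0.01 0.11 0.05] per row [-0.0177 -0.031  -0.0002] [0.   0.01 0.  ]
```

Call:
jog_arm(deltas=[{"delta_pos":[-0.01,-0.018,0],"angular":[0,0,0],"hand":-1},{"delta_pos":[-0.028,-0.05,0],"angular":[0,0,0],"hand":-1},{"delta_pos":[-0.046,-0.081,0],"angular":[0,0,0],"hand":-1},{"delta_pos":[-0.064,-0.112,0],"angular":[0,0,0],"hand":-1},{"delta_pos":[-0.082,-0.143,0],"angular":[0,0,0],"hand":-1}])

```text
clock: 4.3
ee_pos: [498.0, -15.4, 255.9]
tcp_rot: [0.997, -0.074, -0.002, 0.0]
contact_force: [0.8, 0.6, -1.4]
finger_gap: 24.8
```

Call:
jog_arm(deltas=[{"delta_pos":[-0.018,-0.031,0],"angular":[0,0,0],"hand":-1},{"delta_pos":[-0.036,-0.062,0],"angular":[0,0,0],"hand":-1},{"delta_pos":[-0.054,-0.093,0],"angular":[0,0,0],"hand":-1},{"delta_pos":[-0.072,-0.124,0],"angular":[0,0,0],"hand":-1},{"delta_pos":[-0.088,-0.152,0],"angular":[0,0,0],"hand":-1}])

```text
clock: 4.72
ee_pos: [433.0, 148.0, 256.2]
tcp_rot: [0.997, -0.073, -0.002, 0.001]
contact_force: [1.0, 0.6, -1.3]
finger_gap: 24.6
```

Call:
jog_arm(deltas=[{"delta_pos":[-0.007,-0.015,-0.0025],"angular":[0,0,0],"hand":-1},{"delta_pos":[-0.007,-0.015,-0.0025],"angular":[0,0,0],"hand":-1},{"delta_pos":[-0.007,-0.015,-0.0025],"angular":[0,0,0],"hand":-1},{"delta_pos":[-0.007,-0.015,-0.0025],"angular":[0,0,0],"hand":-1}])

```text
clock: 5.05
ee_pos: [430.5, 160.9, 259.4]
tcp_rot: [0.997, -0.074, -0.001, 0.001]
contact_force: [1.2, -1.7, -1.1]
finger_gap: 24.8
```

```bash
python3 - <<'E'
from h import *
go((430,163,260))
c=cam('wrist'); save(c,'w3.png',s=1.25)
b=cam('side')
hx=np.array([566.3,142.4]);y=np.radians(-8.5);ux=np.array([np.cos(y),np.sin(y)]);uy=np.array([-ux[1],ux[0]])
def W(x,y,z): return (*(hx+x*ux+y*uy),z)
print(proj(c,[W(-84,-38,155),W(-84,38,155),W(-24,-38,167),W(-24,38,167),W(75,0,190)]).round(1))
import pickle; pickle.dump((c,b),open('w3.pkl','wb'))
E
```

```text
t 5.05 p [430.5 160.9 259.4] F [ 1.2 -1.7 -1.1] gap 24.8 n 1 d [-0.0009 -0.002  -0.0006] w [ 0.11  0.13 -0.03] per row [-0.0009 -0.002  -0.0006] [ 0.11  0.13 -0.03]
[[ 360.2  142.8]
 [ 273.6  142.8]
 [ 365.2   66. ]
 [ 268.2   66. ]
 [ 316.4 -108. ]]
```

View pics/w3.png

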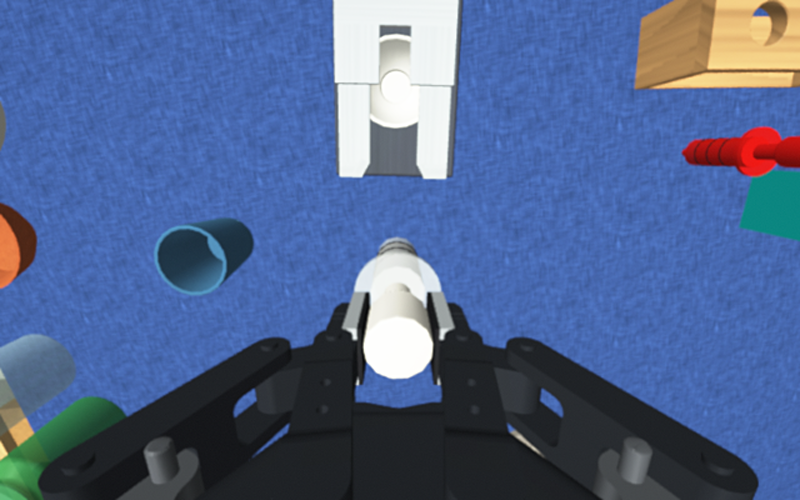

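The wrist view shows the syringe hanging upright, cap at (398,340). The lower plate's front corners are at (340,177) and (448,179), the hood's front edge is at row 83, and the slot is centred near column 394. Next I'll measure the edges precisely.

```bash
python3 - <<'E'
from h import *
import pickle
c,b=pickle.load(open('w3.pkl','rb'))
g=cv2.cvtColor(c['img'],cv2.COLOR_RGB2GRAY).astype(float)
sat=cv2.cvtColor(c['img'],cv2.COLOR_RGB2HSV)[:,:,1].astype(float)
for v in (30,45,55,62,72,85,100,110,120,130):
    m=(g[v-1:v+2].mean(0)>150)&(sat[v-1:v+2].mean(0)<60); e=np.flatnonzero(np.diff(m[255:380].astype(int)))+255.5
    print(v,e)
for u in (276,282,288,345,352,356): 
    col=g[55:160,u]; d=np.abs(np.diff(col)); k=np.argsort(d)[-4:]; print(u,sorted((k+55.5).tolist()),d[np.sort(k)].round())
h0=np.array([566.3,142.4]);y=np.radians(-8.5);ux=np.array([np.cos(y),np.sin(y)]);uy=np.array([-ux[1],ux[0]])
W=lambda x,y,z:(*(h0+x*ux+y*uy),z)
for x,ys,z in((-60,(38,17,-17,-38),155),(-10,(38,10,-10,-38),167)): print(x,proj(c,[W(x,q,z) for q in ys]).round(1).tolist())
E
```

```text
30 [266.5 365.5]
45 [266.5 364.5]
55 [266.5 363.5]
62 [267.5 363.5]
72 [269.5 360.5]
85 [269.5 360.5]
100 [270.5 295.5 303.5 328.5 333.5 359.5]
110 [270.5 295.5 333.5 358.5]
120 [270.5 295.5 332.5 358.5]
130 [270.5 295.5 332.5 357.5]
276 [65.5, 67.5, 140.5, 141.5] [55. 38. 52. 69.]
282 [65.5, 67.5, 140.5, 141.5] [54. 40. 34. 80.]
288 [65.5, 67.5, 140.5, 141.5] [40. 45. 33. 82.]
345 [67.5, 68.5, 142.5, 143.5] [45. 50. 95. 50.]
352 [67.5, 68.5, 142.5, 143.5] [50. 43. 72. 59.]
356 [67.5, 69.5, 142.5, 143.5] [50. 31. 60. 34.]
-60 [[272.4, 114.3], [297.0, 114.2], [336.7, 114.2], [361.2, 114.3]]
-10 [[267.5, 46.5], [303.8, 46.3], [329.7, 46.3], [365.9, 46.5]]
```

```bash
cat >> h.py <<'E'
YS=-9.7; H=np.array([566.4,143.2]); _y=np.radians(YS); UX=np.array([np.cos(_y),np.sin(_y)]); UY=np.array([-UX[1],UX[0]])
W=lambda x,y,z:np.array((*(H+x*UX+y*UY),z))
def st(off=(0,0)):
    s=r.observe(); q=np.array(s['ee_pos'])[:2]-H; F=np.array(s['contact_force'])
    print('t %.2f stand x %.1f y %.1f tcpz %.1f  F(stand) %.1f %.1f %.1f gap %.1f'%(s['clock'],q@UX,q@UY,s['ee_pos'][2],F[:2]@UX,F[:2]@UY,F[2],s['finger_gap']))
E
python3 - <<'E'
from h import *
import pickle
c,b=pickle.load(open('w3.pkl','rb'))
s=r.observe(); Tc=np.linalg.inv(np.array(c['tool_from_camera']))
def pt(P):
    P=np.array(P,float).reshape(-1,3); return cv2.projectPoints(P.reshape(-1,1,3),cv2.Rodrigues(Tc[:3,:3])[0],Tc[:3,3],c['K'],c['d'])[0][:,0]
a=np.linspace(0,2*np.pi,60)
cap=pt([(13*np.cos(t),13*np.sin(t),-31.5) for t in a]); fl=pt([(22*np.cos(t),22*np.sin(t),20.5) for t in a]); tip=pt((0,0,108))
for n,q in(('cap',cap),('flange',fl)): print(n,'u',q[:,0].min(),q[:,0].max(),'v',q[:,1].min(),q[:,1].max())
print('tip',tip)
g=cv2.cvtColor(c['img'],cv2.COLOR_RGB2GRAY).astype(float); sat=cv2.cvtColor(c['img'],cv2.COLOR_RGB2HSV)[:,:,1]
for v in (205,210,215,220,260,265,270,275,280,285):
    m=(g[v]>165)&(sat[v]<60); e=np.flatnonzero(m[270:370])+270; print(v,e.min() if len(e) else 0,e.max() if len(e) else 0)
col=((g>165)&(sat<60))[180:320,318]; print(np.flatnonzero(np.diff(col.astype(int)))+180)
go(W(-125,0,230),yaw=YS); st()
E
```

```text
cap u 291.5437028455525 348.8745366466796 v 253.5790457613611 304.43412169034104
flange u 284.91856540985384 354.3136931604612 v 202.4794822314489 267.19173570975727
tip [[319.13217434 200.32794559]]
205 301 332
210 294 340
215 290 345
220 287 348
260 294 337
265 280 356
270 282 354
275 291 345
280 291 345
285 292 344
[190 191 200 302]
t 5.15 p [431.  160.7 259.8] F [-0.   0.3 -1.2] gap 24.9 n 1 d [ 0.0115 -0.0054  0.0298] w [0.07 0.08 1.09] per row [ 0.0115 -0.0054  0.0298] [0.07 0.08 1.09]
t 5.15 stand x -136.4 y -5.6 tcpz 259.8  F(stand) -0.1 0.3 -1.2 gap 24.9
```

```bash
python3 -c "
from h import *
go(W(-130,-.8,189),yaw=YS)"
```

```text
t 5.15 p [431.  160.7 259.8] F [-0.   0.3 -1.2] gap 24.9 n 2 d [ 0.0066 -0.0047  0.0708] w [0.07 0.08 1.09] per row [ 0.0033 -0.0024  0.0354] [0.04 0.04 0.54]
```

Call:
jog_arm(deltas=[{"delta_pos":[0.002,-0.0015,0.024],"angular":[0,0,0.5],"hand":-1},{"delta_pos":[0.0045,-0.003,0.048],"angular":[0,0,1.1],"hand":-1},{"delta_pos":[0.0065,-0.0045,0.071],"angular":[0,0,1.1],"hand":-1},{"delta_pos":[0.0065,-0.0045,0.071],"angular":[0,0,1.1],"hand":-1},{"delta_pos":[0.0065,-0.0045,0.071],"angular":[0,0,1.1],"hand":-1}])

```text
clock: 5.57
ee_pos: [437.4, 164.7, 188.8]
tcp_rot: [0.996, -0.084, -0.002, 0.001]
contact_force: [0.1, 0.0, -0.8]
finger_gap: 24.7
```

```bash
python3 - <<'E'
from h import *
st(); c=cam('wrist'); b=cam('side'); st()
A=cv2.resize(np.ascontiguousarray(c['img'][0:300,200:440,::-1]),(480,600)); 
B=cv2.resize(np.ascontiguousarray(b['img'][140:260,240:304,::-1]),(320,600),interpolation=cv2.INTER_CUBIC)
cv2.imwrite('pics/w4.png',np.hstack([A,B])); go(W(-130,-.8,189),yaw=YS)
E
```

```text
t 5.57 stand x -130.8 y -0.6 tcpz 188.8  F(stand) 0.1 0.1 -0.8 gap 24.7
t 5.67 stand x -129.4 y 0.8 tcpz 190.9  F(stand) -0.6 -0.6 -1.2 gap 25.1
t 5.67 p [439.  165.8 190.9] F [-0.7 -0.4 -1.2] gap 25.1 n 1 d [-0.0006  0.0016  0.0019] w [-0.04 -0.09  0.08] per row [-0.0006  0.0016  0.0019] [-0.04 -0.09  0.08]
```

View pics/w4.png

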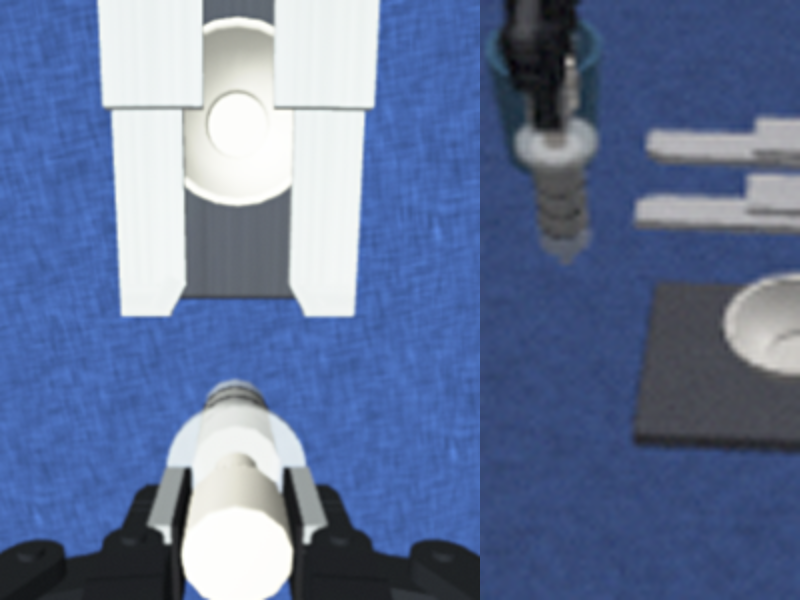

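The wrist crop shows the slot centred at column 238, the flange at 236 and the cap at 238, with the plate's front edge level at row 316. The side crop shows the flange at (556,143) and the prong tips at (648,132) and (636,202). I'll triangulate the heights from these.

```bash
python3 - <<'E'
from h import *
c=cam('wrist'); b=cam('side'); st()
S=lambda x,y:(240+(x-480)/5-.4,140+y/5-.4)
Wc=lambda x,y:(200+x/2-.25,y/2-.25)
for n,w,s in(('L',(121,316),(648,132)),('R',(355,316),(636,203))):
    p,e=tri(ray(c,*Wc(*w)),ray(b,*S(*s))); q=p[:2]-H; print(n,p.round(1),'res',round(e,1),'stand',q@UX,q@UY)
# flange centre height from side ray: closest to vertical line at TCP
s=r.observe(); p=np.array(s['ee_pos']); p[:2]+=1.5*UX
print('flange mid/top z',tri(ray(b,*S(556,143)),(p,np.array([0,0,1.]))),'tcp-24.5+4=',p[2]-20.5)
go(W(-130,-1,189),yaw=YS)
E
```

```text
t 5.77 stand x -129.4 y 1.2 tcpz 191.3  F(stand) 0.7 -0.3 -2.2 gap 25.0
L [490.6 197.1 148.6] res 2.6 stand -83.84423735487678 40.393824079022025
R [479.6 122.5 161. ] res 2.0 stand -82.09426587743984 -35.004155140470935
flange mid/top z (array([439.41100376, 165.903233  , 171.14077512]), np.float64(2.282568239088404)) tcp-24.5+4= 170.8139233483411
t 5.77 p [439.1 166.2 191.3] F [ 0.6 -0.4 -2.2] gap 25.0 n 1 d [-0.0006  0.0022  0.0023] w [-0.06 -0.15  0.11] per row [-0.0006  0.0022  0.0023] [-0.06 -0.15  0.11]
```

Call:
jog_arm(deltas=[{"delta_pos":[0.004,0.0022,0],"angular":[0,0,0],"hand":-1},{"delta_pos":[0.012,0.0022,0],"angular":[0,0,0],"hand":-1},{"delta_pos":[0.02,0.0022,0],"angular":[0,0,0],"hand":-1},{"delta_pos":[0.028,0.0022,0],"angular":[0,0,0],"hand":-1},{"delta_pos":[0.032,0.0022,0],"angular":[0,0,0],"hand":-1}])

```text
clock: 6.18
ee_pos: [471.0, 158.1, 189.9]
tcp_rot: [0.996, -0.084, 0.0, -0.0]
contact_force: [-0.3, -0.2, -1.8]
finger_gap: 24.8
```

```bash
python3 -c "
from h import *
st(); go(W(-62,-1,191),yaw=YS)"
```

```text
t 6.18 stand x -96.6 y -1.4 tcpz 189.9  F(stand) -0.3 -0.2 -1.8 gap 24.8
t 6.18 p [471.  158.1 189.9] F [-0.3 -0.2 -1.8] gap 24.8 n 1 d [ 0.0346 -0.0004 -0.001 ] w [-0.03 -0.05  0.07] per row [ 0.0346 -0.0004 -0.001 ] [-0.03 -0.05  0.07]
```

Call:
jog_arm(deltas=[{"delta_pos":[0.007,0,0],"angular":[0,0,0],"hand":-1},{"delta_pos":[0.015,0,0],"angular":[0,0,0],"hand":-1},{"delta_pos":[0.023,0,0],"angular":[0,0,0],"hand":-1},{"delta_pos":[0.031,0,0],"angular":[0,0,0],"hand":-1},{"delta_pos":[0.036,0,0],"angular":[0,0,0],"hand":-1}])

```text
clock: 6.6
ee_pos: [505.9, 152.2, 189.7]
tcp_rot: [0.997, -0.084, 0.0, -0.0]
contact_force: [-0.4, -0.6, -1.4]
finger_gap: 25.1
```

Call:
jog_arm(deltas=[{"delta_pos":[0,0,0],"angular":[0,0,0],"hand":-1},{"delta_pos":[0,0,0],"angular":[0,0,0],"hand":-1}])

```text
clock: 6.77
ee_pos: [504.7, 152.5, 189.6]
tcp_rot: [0.997, -0.083, -0.0, 0.0]
contact_force: [-0.1, -0.1, -1.0]
finger_gap: 25.0
```

```bash
python3 - <<'E'
from h import *
st(); c=cam('wrist')
A=cv2.resize(np.ascontiguousarray(c['img'][0:300,200:440,::-1]),(480,600)); cv2.imwrite('pics/w5.png',A); st()
go(W(-60,-1,185),yaw=YS)
E
```

```text
t 6.77 stand x -62.4 y -1.2 tcpz 189.6  F(stand) -0.1 -0.1 -1.0 gap 25.0
t 6.82 stand x -62.7 y -1.2 tcpz 189.6  F(stand) -0.2 0.2 -2.3 gap 24.6
t 6.82 p [504.4 152.6 189.6] F [-0.1  0.2 -2.3] gap 24.6 n 1 d [ 0.0028 -0.0001  0.0046] w [0.01 0.04 0.15] per row [ 0.0028 -0.0001  0.0046] [0.01 0.04 0.15]
```

View pics/w5.png

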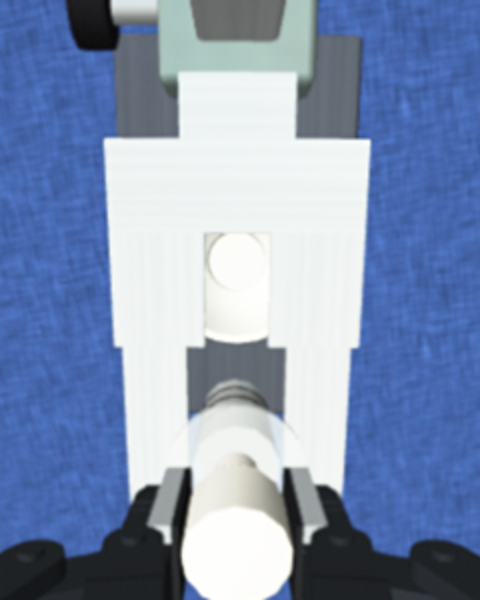

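The wrist crop shows everything centred: slot 236, hood slot 237, syringe 235–236. Now I'll lower gently until it touches.

Call:
jog_arm(deltas=[{"delta_pos":[0.001,0,0.001],"angular":[0,0,0],"hand":-1},{"delta_pos":[0.002,0,0.002],"angular":[0,0,0],"hand":-1},{"delta_pos":[0.002,0,0.003],"angular":[0,0,0],"hand":-1},{"delta_pos":[0.002,0,0.004],"angular":[0,0,0],"hand":-1},{"delta_pos":[0.002,0,0.004],"angular":[0,0,0],"hand":-1}])

```text
clock: 7.23
ee_pos: [506.4, 152.1, 185.5]
tcp_rot: [0.997, -0.083, -0.0, 0.0]
contact_force: [-0.4, -1.2, -0.7]
finger_gap: 24.7
```

Call:
jog_arm(deltas=[{"delta_pos":[0,0,0.001],"angular":[0,0,0],"hand":-1},{"delta_pos":[0,0,0.0015],"angular":[0,0,0],"hand":-1},{"delta_pos":[0,0,0.002],"angular":[0,0,0],"hand":-1}])

```text
clock: 7.48
ee_pos: [506.6, 152.2, 183.7]
tcp_rot: [0.997, -0.083, -0.0, 0.0]
contact_force: [-1.8, -0.5, -0.6]
finger_gap: 24.8
```

Call:
jog_arm(deltas=[{"delta_pos":[0,0,0.0005],"angular":[0,0,0],"hand":-1},{"delta_pos":[0,0,0.001],"angular":[0,0,0],"hand":-1},{"delta_pos":[0,0,0.001],"angular":[0,0,0],"hand":-1}])

```text
clock: 7.73
ee_pos: [506.6, 152.2, 182.6]
tcp_rot: [0.997, -0.083, -0.0, 0.0]
contact_force: [-0.3, 0.2, -1.9]
finger_gap: 25.0
```

Call:
jog_arm(deltas=[{"delta_pos":[0,0,0.0005],"angular":[0,0,0],"hand":-1},{"delta_pos":[0,0,0.001],"angular":[0,0,0],"hand":-1},{"delta_pos":[0,0,0.001],"angular":[0,0,0],"hand":-1}])

```text
clock: 7.98
ee_pos: [506.6, 152.2, 181.7]
tcp_rot: [0.997, -0.083, -0.0, 0.0]
contact_force: [-0.1, -0.0, -1.0]
finger_gap: 25.0
```

Call:
jog_arm(deltas=[{"delta_pos":[0,0,0.0005],"angular":[0,0,0],"hand":-1},{"delta_pos":[0,0,0.001],"angular":[0,0,0],"hand":-1},{"delta_pos":[0,0,0.001],"angular":[0,0,0],"hand":-1}])

```text
clock: 8.23
ee_pos: [506.6, 152.2, 180.7]
tcp_rot: [0.997, -0.083, -0.0, 0.0]
contact_force: [0.5, 0.1, -1.3]
finger_gap: 25.2
```

Call:
jog_arm(deltas=[{"delta_pos":[0,0,0.0005],"angular":[0,0,0],"hand":-1},{"delta_pos":[0,0,0.001],"angular":[0,0,0],"hand":-1},{"delta_pos":[0,0,0.001],"angular":[0,0,0],"hand":-1}])

```text
clock: 8.48
ee_pos: [506.6, 152.2, 179.6]
tcp_rot: [0.997, -0.083, -0.0, 0.0]
contact_force: [0.9, -0.4, -3.0]
finger_gap: 24.7
```

Call:
jog_arm(deltas=[{"delta_pos":[0,0,0.0005],"angular":[0,0,0],"hand":-1},{"delta_pos":[0,0,0.001],"angular":[0,0,0],"hand":-1},{"delta_pos":[0,0,0.001],"angular":[0,0,0],"hand":-1}])

```text
clock: 8.73
ee_pos: [506.6, 152.2, 178.7]
tcp_rot: [0.997, -0.083, -0.0, 0.0]
contact_force: [-1.1, -0.2, -0.8]
finger_gap: 25.0
```

Call:
jog_arm(deltas=[{"delta_pos":[0,0,0.0005],"angular":[0,0,0],"hand":-1},{"delta_pos":[0,0,0.001],"angular":[0,0,0],"hand":-1},{"delta_pos":[0,0,0.001],"angular":[0,0,0],"hand":-1}])

```text
clock: 8.98
ee_pos: [506.6, 152.2, 177.6]
tcp_rot: [0.997, -0.083, -0.0, 0.0]
contact_force: [-0.1, 0.0, -1.2]
finger_gap: 25.2
```

Call:
jog_arm(deltas=[{"delta_pos":[0,0,0.0005],"angular":[0,0,0],"hand":-1},{"delta_pos":[0,0,0.001],"angular":[0,0,0],"hand":-1},{"delta_pos":[0,0,0.001],"angular":[0,0,0],"hand":-1}])

```text
clock: 9.23
ee_pos: [506.6, 152.2, 176.7]
tcp_rot: [0.997, -0.083, -0.0, 0.0]
contact_force: [-0.5, -0.1, -1.3]
finger_gap: 25.0
```

Call:
jog_arm(deltas=[{"delta_pos":[0,0,0.0005],"angular":[0,0,0],"hand":-1},{"delta_pos":[0,0,0.001],"angular":[0,0,0],"hand":-1},{"delta_pos":[0,0,0.001],"angular":[0,0,0],"hand":-1}])

```text
clock: 9.48
ee_pos: [506.6, 152.2, 175.6]
tcp_rot: [0.997, -0.083, -0.0, 0.0]
contact_force: [-0.3, 0.4, -1.4]
finger_gap: 24.5
```

Call:
jog_arm(deltas=[{"delta_pos":[0,0,0.0005],"angular":[0,0,0],"hand":-1},{"delta_pos":[0,0,0.001],"angular":[0,0,0],"hand":-1},{"delta_pos":[0,0,0.001],"angular":[0,0,0],"hand":-1}])

```text
clock: 9.73
ee_pos: [506.6, 152.2, 174.7]
tcp_rot: [0.997, -0.083, -0.0, 0.0]
contact_force: [0.3, 0.0, -0.1]
finger_gap: 24.7
```

```bash
python3 - <<'E'
from h import *
st(); c=cam('wrist'); b=cam('side'); st()
A=cv2.resize(np.ascontiguousarray(c['img'][0:300,200:440,::-1]),(320,400)); 
B=cv2.resize(np.ascontiguousarray(b['img'][140:220,250:346,::-1]),(480,400),interpolation=cv2.INTER_CUBIC)
cv2.imwrite('pics/w6.png',np.hstack([A,B]))
E
```

```text
t 9.73 stand x -60.5 y -1.2 tcpz 174.7  F(stand) 0.3 0.1 -0.1 gap 24.7
t 9.83 stand x -60.5 y -1.2 tcpz 174.7  F(stand) -0.8 -0.6 -1.6 gap 25.2
```

View pics/w6.png

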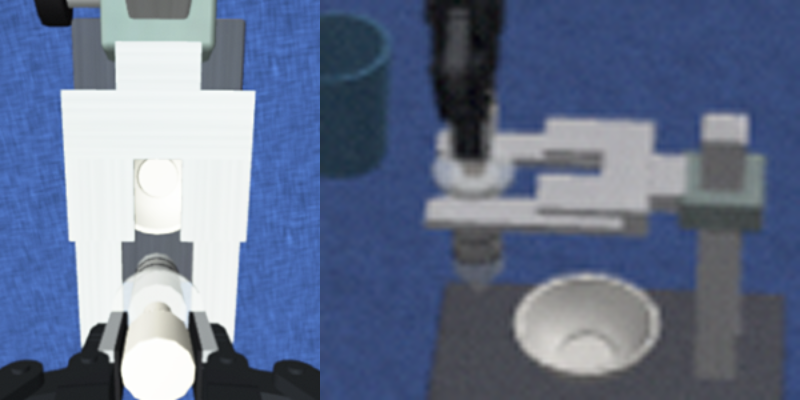

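The side crop shows the flange still about 5–7 mm above the plate: its lower edge is at row 196 and the near prong's edge at 198, with no overlap yet. Continuing down.

Call:
jog_arm(deltas=[{"delta_pos":[0,0,0.0005],"angular":[0,0,0],"hand":-1},{"delta_pos":[0,0,0.001],"angular":[0,0,0],"hand":-1},{"delta_pos":[0,0,0.0015],"angular":[0,0,0],"hand":-1}])

```text
clock: 10.08
ee_pos: [506.7, 152.2, 173.5]
tcp_rot: [0.997, -0.083, 0.0, 0.0]
contact_force: [-1.3, -0.6, 2.4]
finger_gap: 24.8
```

Call:
jog_arm(deltas=[{"delta_pos":[0,0,0.0005],"angular":[0,0,0],"hand":-1},{"delta_pos":[0,0,0.001],"angular":[0,0,0],"hand":-1},{"delta_pos":[0,0,0.0015],"angular":[0,0,0],"hand":-1}])

```text
clock: 10.33
ee_pos: [507.0, 152.3, 173.4]
tcp_rot: [0.997, -0.083, 0.0, 0.0]
contact_force: [-3.0, -0.7, 11.1]
finger_gap: 24.7
```

The flange touched at TCP z ≈ 173.6, so the plate top is about 149. I'll back off to hover about 0.8 mm over it, then slide.

Call:
jog_arm(deltas=[{"delta_pos":[0,0,-0.0015],"angular":[0,0,0],"hand":-1},{"delta_pos":[0,0,-0.0026],"angular":[0,0,0],"hand":-1},{"delta_pos":[0,0,-0.0026],"angular":[0,0,0],"hand":-1},{"delta_pos":[0,0,-0.0026],"angular":[0,0,0],"hand":-1}])

```text
clock: 10.67
ee_pos: [506.5, 152.1, 174.0]
tcp_rot: [0.997, -0.083, -0.0, 0.0]
contact_force: [-0.5, -0.7, -0.9]
finger_gap: 24.9
```

```bash
python3 -c "
from h import *
st(); go(W(-2,-1,174.4),yaw=YS)"
```

```text
t 10.67 stand x -60.6 y -1.3 tcpz 174.0  F(stand) -0.3 -0.7 -0.9 gap 24.9
t 10.67 p [506.5 152.1 174. ] F [-0.5 -0.7 -0.9] gap 24.9 n 2 d [ 0.0586 -0.0002 -0.0004] w [0.01 0.02 0.15] per row [ 0.0293 -0.0001 -0.0002] [0.01 0.01 0.07]
```

Call:
jog_arm(deltas=[{"delta_pos":[0.002,0,-0.0005],"angular":[0,0,0],"hand":-1},{"delta_pos":[0.005,0,-0.0005],"angular":[0,0,0],"hand":-1},{"delta_pos":[0.008,0,-0.0005],"angular":[0,0,0],"hand":-1},{"delta_pos":[0.01,0,-0.0005],"angular":[0,0,0],"hand":-1},{"delta_pos":[0.012,0,-0.0005],"angular":[0,0,0],"hand":-1}])

```text
clock: 11.08
ee_pos: [518.8, 150.1, 174.7]
tcp_rot: [0.997, -0.083, -0.0, 0.0]
contact_force: [0.3, 0.1, -1.6]
finger_gap: 24.7
```

Call:
jog_arm(deltas=[{"delta_pos":[0.002,0,0],"angular":[0,0,0],"hand":-1},{"delta_pos":[0.004,0,0],"angular":[0,0,0],"hand":-1},{"delta_pos":[0.006,0,0],"angular":[0,0,0],"hand":-1},{"delta_pos":[0.008,0,0],"angular":[0,0,0],"hand":-1},{"delta_pos":[0.008,0,0],"angular":[0,0,0],"hand":-1}])

```text
clock: 11.5
ee_pos: [526.8, 148.7, 174.9]
tcp_rot: [0.997, -0.083, 0.0, 0.0]
contact_force: [-0.1, 0.5, -1.1]
finger_gap: 24.9
```

```bash
python3 -c "
from h import *
st()"
```

```text
t 11.50 stand x -39.9 y -1.2 tcpz 174.9  F(stand) -0.2 0.5 -1.1 gap 24.9
```

Call:
jog_arm(deltas=[{"delta_pos":[0.002,0,0],"angular":[0,0,0],"hand":-1},{"delta_pos":[0.004,0,0],"angular":[0,0,0],"hand":-1},{"delta_pos":[0.006,0,0],"angular":[0,0,0],"hand":-1},{"delta_pos":[0.008,0,0],"angular":[0,0,0],"hand":-1},{"delta_pos":[0.01,0,0],"angular":[0,0,0],"hand":-1}])

```text
clock: 11.92
ee_pos: [536.5, 147.1, 174.9]
tcp_rot: [0.997, -0.083, 0.0, 0.0]
contact_force: [0.3, 0.5, -1.5]
finger_gap: 24.8
```

Call:
jog_arm(deltas=[{"delta_pos":[0.002,0,0],"angular":[0,0,0],"hand":-1},{"delta_pos":[0.004,0,0],"angular":[0,0,0],"hand":-1},{"delta_pos":[0.006,0,0],"angular":[0,0,0],"hand":-1},{"delta_pos":[0.008,0,0],"angular":[0,0,0],"hand":-1},{"delta_pos":[0.01,0,0],"angular":[0,0,0],"hand":-1}])

```text
clock: 12.33
ee_pos: [546.3, 145.5, 174.8]
tcp_rot: [0.997, -0.083, -0.0, 0.0]
contact_force: [-0.3, 0.1, -1.1]
finger_gap: 24.8
```

```bash
python3 -c "
from h import *
st()
c=cam('wrist')
A=cv2.resize(np.ascontiguousarray(c['img'][50:300,200:440,::-1]),(480,500)); cv2.imwrite('pics/w7.png',A)
"
```

```text
t 12.33 stand x -20.2 y -1.1 tcpz 174.8  F(stand) -0.3 0.0 -1.1 gap 24.8
```

View pics/w7.png

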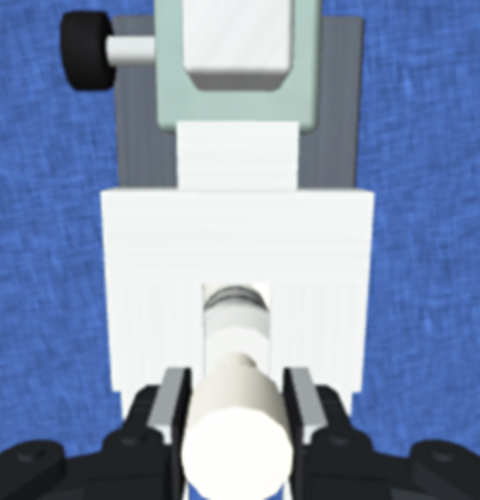

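The wrist crop shows the flange under the hood and the syringe at column 236, centred in the stem slot (204–270). On towards the back wall.

Call:
jog_arm(deltas=[{"delta_pos":[0.002,0,0],"angular":[0,0,0],"hand":-1},{"delta_pos":[0.004,0,0],"angular":[0,0,0],"hand":-1},{"delta_pos":[0.006,0,0],"angular":[0,0,0],"hand":-1},{"delta_pos":[0.008,0,0],"angular":[0,0,0],"hand":-1},{"delta_pos":[0.01,0,0],"angular":[0,0,0],"hand":-1}])

```text
clock: 12.8
ee_pos: [556.2, 143.8, 174.9]
tcp_rot: [0.997, -0.083, 0.0, 0.0]
contact_force: [-0.2, 0.2, -0.8]
finger_gap: 25.0
```

Call:
jog_arm(deltas=[{"delta_pos":[0.001,0,0],"angular":[0,0,0],"hand":-1},{"delta_pos":[0.002,0,0],"angular":[0,0,0],"hand":-1},{"delta_pos":[0.003,0,0],"angular":[0,0,0],"hand":-1},{"delta_pos":[0.003,0,0],"angular":[0,0,0],"hand":-1}])

```text
clock: 13.13
ee_pos: [559.1, 143.3, 174.8]
tcp_rot: [0.997, -0.083, 0.0, 0.0]
contact_force: [0.1, -1.1, -0.8]
finger_gap: 24.6
```

Call:
jog_arm(deltas=[{"delta_pos":[0.0007,0,0],"angular":[0,0,0],"hand":-1},{"delta_pos":[0.0015,0,0],"angular":[0,0,0],"hand":-1},{"delta_pos":[0.0015,0,0],"angular":[0,0,0],"hand":-1}])

```text
clock: 13.38
ee_pos: [560.5, 143.1, 174.9]
tcp_rot: [0.997, -0.083, 0.0, 0.0]
contact_force: [0.6, -0.3, -0.4]
finger_gap: 24.8
```

Now at stand x ≈ -5.8, with no contact yet.

Call:
jog_arm(deltas=[{"delta_pos":[0.0007,0,0],"angular":[0,0,0],"hand":-1},{"delta_pos":[0.0015,0,0],"angular":[0,0,0],"hand":-1},{"delta_pos":[0.0015,0,0],"angular":[0,0,0],"hand":-1}])

```text
clock: 13.63
ee_pos: [562.0, 142.9, 174.9]
tcp_rot: [0.997, -0.083, 0.0, 0.0]
contact_force: [-0.4, -0.2, -0.4]
finger_gap: 25.0
```

Call:
jog_arm(deltas=[{"delta_pos":[0.0005,0,0],"angular":[0,0,0],"hand":-1},{"delta_pos":[0.001,0,0],"angular":[0,0,0],"hand":-1},{"delta_pos":[0.001,0,0],"angular":[0,0,0],"hand":-1}])

```text
clock: 13.88
ee_pos: [563.0, 142.7, 174.9]
tcp_rot: [0.997, -0.083, 0.0, 0.0]
contact_force: [0.1, -0.1, -1.1]
finger_gap: 24.9
```

Call:
jog_arm(deltas=[{"delta_pos":[0.0005,0,0],"angular":[0,0,0],"hand":-1},{"delta_pos":[0.001,0,0],"angular":[0,0,0],"hand":-1},{"delta_pos":[0.001,0,0],"angular":[0,0,0],"hand":-1}])

```text
clock: 14.13
ee_pos: [564.0, 142.5, 174.9]
tcp_rot: [0.997, -0.083, 0.0, 0.0]
contact_force: [0.4, -0.2, -1.9]
finger_gap: 24.6
```

Call:
jog_arm(deltas=[{"delta_pos":[0.0005,0,0],"angular":[0,0,0],"hand":-1},{"delta_pos":[0.001,0,0],"angular":[0,0,0],"hand":-1},{"delta_pos":[0.001,0,0],"angular":[0,0,0],"hand":-1}])

```text
clock: 14.38
ee_pos: [564.9, 142.4, 174.9]
tcp_rot: [0.997, -0.083, 0.0, 0.0]
contact_force: [0.5, -0.1, -0.9]
finger_gap: 25.1
```

Call:
jog_arm(deltas=[{"delta_pos":[0.0005,0,0],"angular":[0,0,0],"hand":-1},{"delta_pos":[0.001,0,0],"angular":[0,0,0],"hand":-1},{"delta_pos":[0.001,0,0],"angular":[0,0,0],"hand":-1}])

```text
clock: 14.63
ee_pos: [565.9, 142.2, 174.9]
tcp_rot: [0.997, -0.083, 0.0, 0.0]
contact_force: [0.6, -0.4, -0.2]
finger_gap: 25.1
```

Call:
jog_arm(deltas=[{"delta_pos":[0.0005,0,0],"angular":[0,0,0],"hand":-1},{"delta_pos":[0.001,0,0],"angular":[0,0,0],"hand":-1},{"delta_pos":[0.001,0,0],"angular":[0,0,0],"hand":-1}])

```text
clock: 14.88
ee_pos: [566.6, 142.1, 174.8]
tcp_rot: [0.997, -0.083, -0.0, 0.0]
contact_force: [-0.1, 0.3, -0.5]
finger_gap: 24.7
```

Call:
jog_arm(deltas=[{"delta_pos":[0.0005,0,0],"angular":[0,0,0],"hand":-1},{"delta_pos":[0.001,0,0],"angular":[0,0,0],"hand":-1},{"delta_pos":[0.001,0,0],"angular":[0,0,0],"hand":-1}])

```text
clock: 15.13
ee_pos: [566.9, 142.1, 174.7]
tcp_rot: [0.997, -0.083, -0.001, 0.0]
contact_force: [-2.2, -0.3, -0.1]
finger_gap: 24.7
```

Call:
jog_arm(deltas=[{"delta_pos":[0.0005,0,0],"angular":[0,0,0],"hand":-1},{"delta_pos":[0.001,0,0],"angular":[0,0,0],"hand":-1},{"delta_pos":[0.001,0,0],"angular":[0,0,0],"hand":-1},{"delta_pos":[0.001,0,0],"angular":[0,0,0],"hand":-1}])

```text
clock: 15.47
ee_pos: [567.2, 142.1, 174.7]
tcp_rot: [0.997, -0.083, -0.002, 0.0]
contact_force: [-6.3, 1.3, 1.9]
finger_gap: 24.7
```

```bash
python3 -c "
from h import *
st(); go(W(0,-1,174),yaw=YS)"
```

```text
t 15.47 stand x 1.0 y -0.9 tcpz 174.7  F(stand) -6.5 0.2 1.9 gap 24.7
t 15.47 p [567.2 142.1 174.7] F [-6.3  1.3  1.9] gap 24.7 n 1 d [-0.001   0.0001  0.0007] w [0.05 0.18 0.17] per row [-0.001   0.0001  0.0007] [0.05 0.18 0.17]
```

It's at the back wall, 6.5 N at x ≈ 0–1. I'll relax the push and settle the flange onto the plate.

Call:
jog_arm(deltas=[{"delta_pos":[-0.0008,0,0.0005],"angular":[0,0,0],"hand":-1},{"delta_pos":[-0.0013,0,0.001],"angular":[0,0,0],"hand":-1},{"delta_pos":[-0.0013,0,0.0014],"angular":[0,0,0],"hand":-1},{"delta_pos":[-0.0013,0,0.0014],"angular":[0,0,0],"hand":-1}])

```text
clock: 15.8
ee_pos: [567.1, 142.2, 173.7]
tcp_rot: [0.997, -0.083, -0.0, 0.0]
contact_force: [-5.0, 1.7, 2.8]
finger_gap: 24.9
```

```bash
python3 -c "
from h import *
st(); go(W(0,-1,174),yaw=YS)"
```

```text
t 15.80 stand x 0.9 y -0.8 tcpz 173.7  F(stand) -5.2 0.8 2.8 gap 24.9
t 15.8 p [567.1 142.2 173.7] F [-5.   1.7  2.8] gap 24.9 n 1 d [-0.0009  0.0002 -0.0003] w [0.   0.04 0.16] per row [-0.0009  0.0002 -0.0003] [0.   0.04 0.16]
```

Call:
jog_arm(deltas=[{"delta_pos":[-0.0005,0,0],"angular":[0,0,0],"hand":-1},{"delta_pos":[-0.0005,0,0],"angular":[0,0,0],"hand":-0.2},{"delta_pos":[-0.0005,0,0],"angular":[0,0,0],"hand":0.1},{"delta_pos":[-0.0005,0,0],"angular":[0,0,0],"hand":0.4},{"delta_pos":[-0.0005,0,0],"angular":[0,0,0],"hand":0.5}])

```text
clock: 16.22
ee_pos: [568.0, 141.7, 173.7]
tcp_rot: [0.997, -0.084, 0.001, -0.0]
contact_force: [0.4, 0.2, -0.8]
finger_gap: 64.2
```

Call:
jog_arm(deltas=[{"delta_pos":[0,0,0],"angular":[0,0,0],"hand":0.7},{"delta_pos":[0,0,0],"angular":[0,0,0],"hand":0.7},{"delta_pos":[0,0,0],"angular":[0,0,0],"hand":0.7},{"delta_pos":[0,0,0],"angular":[0,0,0],"hand":0.7}])

```text
clock: 16.55
ee_pos: [567.1, 142.0, 173.4]
tcp_rot: [0.997, -0.083, 0.0, 0.0]
contact_force: [-0.1, 0.3, -0.3]
finger_gap: 72.2
```

```bash
python3 -c "
from h import *
st()
c=cam('wrist'); b=cam('side')
A=cv2.resize(np.ascontiguousarray(c['img'][50:350,200:440,::-1]),(400,500)); 
B=cv2.resize(np.ascontiguousarray(b['img'][130:230,270:350,::-1]),(400,500),interpolation=cv2.INTER_CUBIC)
cv2.imwrite('pics/w8.png',np.hstack([A,B]))
"
```

```text
t 16.55 stand x 0.9 y -1.1 tcpz 173.4  F(stand) -0.1 0.3 -0.3 gap 72.2
```

View pics/w8.png

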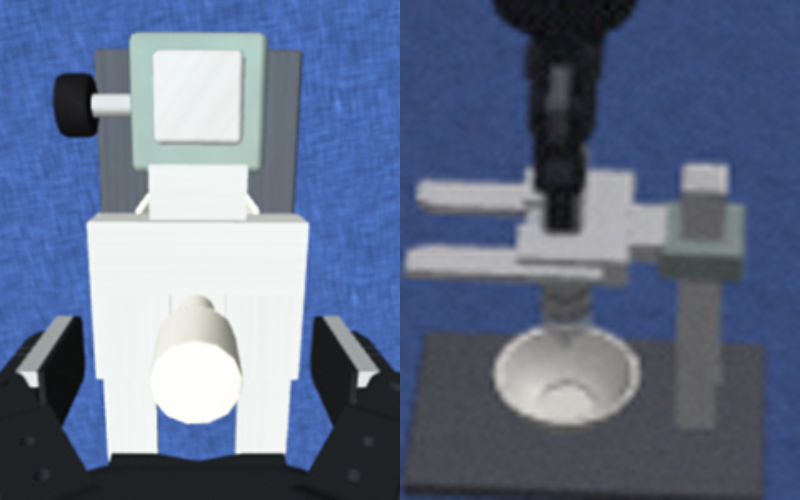

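The syringe stands free in the holder, with its cap at (195,380) between the open pads. In the side crop the barrel hangs below the plates at (565,300). I'll retract straight up.

Call:
jog_arm(deltas=[{"delta_pos":[0,0,-0.006],"angular":[0,0,0],"hand":0.7},{"delta_pos":[0,0,-0.02],"angular":[0,0,0],"hand":0.7},{"delta_pos":[0,0,-0.045],"angular":[0,0,0],"hand":0.7},{"delta_pos":[0,0,-0.075],"angular":[0,0,0],"hand":0.7},{"delta_pos":[0,0,-0.1],"angular":[0,0,0],"hand":0.7}])

```text
clock: 17.07
ee_pos: [567.1, 142.2, 275.6]
tcp_rot: [0.997, -0.083, 0.0, -0.0]
contact_force: [0.4, 0.3, -0.3]
finger_gap: 72.8
```

Call:
jog_arm(deltas=[{"delta_pos":[0,0,0],"angular":[0,0,0],"hand":0.7},{"delta_pos":[0,0,0],"angular":[0,0,0],"hand":0.7},{"delta_pos":[0,0,0],"angular":[0,0,0],"hand":0.7},{"delta_pos":[0,0,0],"angular":[0,0,0],"hand":0.7},{"delta_pos":[0,0,0],"angular":[0,0,0],"hand":0.7}])

```text
clock: 17.48
ee_pos: [566.3, 141.7, 272.1]
tcp_rot: [0.997, -0.083, -0.001, 0.0]
contact_force: [0.4, -1.1, -0.5]
finger_gap: 72.7
```

```bash
python3 -c "
from h import *
st()
c=cam('wrist'); b=cam('side')
A=cv2.resize(np.ascontiguousarray(c['img'][50:300,220:420,::-1]),(400,500)); 
B=cv2.resize(np.ascontiguousarray(b['img'][130:230,270:350,::-1]),(400,500),interpolation=cv2.INTER_CUBIC)
cv2.imwrite('pics/w9.png',np.hstack([A,B]))
z=149.3
a=np.linspace(0,6.28,80)
for n,zz,rad in(('captop',z+56,13),):
  q=proj(c,[W(rad*np.cos(t),rad*np.sin(t),zz) for t in a]); q=(q-[220,50])*2; print(n,q.min(0),q.max(0))
print('hood front, slot',((proj(c,[W(-24,-38,z+12),W(-24,38,z+12),W(36,-38,z+12),W(36,38,z+12)])-[220,50])*2).round())
print('side captop',((proj(b,[W(0,0,z+56),W(0,0,z+42)])-[270,130])*5+[400,0]).round())
"
```

```text
t 17.48 stand x 0.1 y -1.5 tcpz 272.1  F(stand) 0.6 -1.1 -0.5 gap 72.7
captop [162.053688   295.63704726] [227.44944105 357.97353404]
hood front, slot [[273. 347.]
 [117. 346.]
 [278. 223.]
 [112. 223.]]
side captop [[562. 151.]
 [563. 171.]]
```

View pics/w9.png

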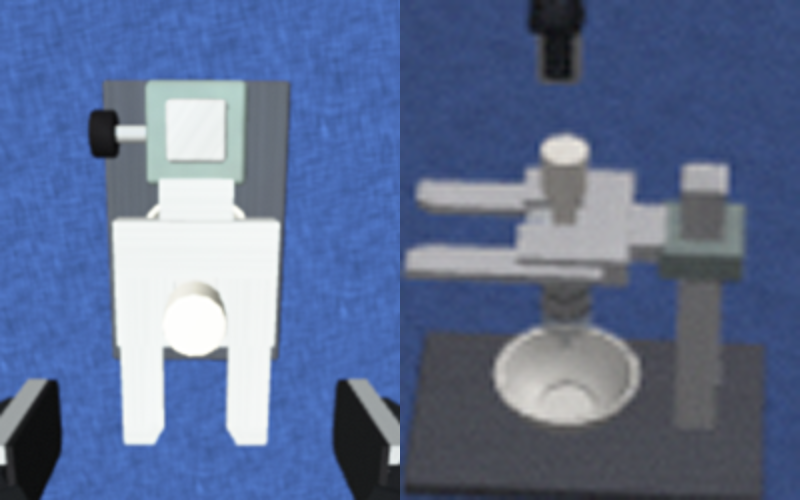

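The cap top spans (163–227, 293–356) against (162–227, 296–358) predicted for home. Relative to the hood (back edge row 219, columns 113–279) it is home within about 1 mm. The side crop shows it upright, and the bowl is where it was. Handing in.

```bash
python3 -c "
from h import *
st(); r.job_done()"
```

```text
t 17.58 stand x 0.3 y -1.3 tcpz 272.5  F(stand) 0.2 0.3 0.0 gap 73.0
the job is handed in; nothing more can be done
```

I took the larger syringe from the wooden rack, slid it home in the dosing stand's holder, released it and handed the job in at 17.6 s. `r.job_done()` gives no verdict, so the result rests on my own checks.

- **Setting down:** I found the lower plate by touch, with its top about 149 mm up. The peak reading was about 11 N. I then slid the syringe in with the flange hovering about 1 mm over the plate.
- **Back wall:** I felt the wall at about 6.5 N, right where the camera put home. I eased off, lowered the flange onto the plate, opened the gripper and retracted straight up.
- **Final position:** In the last pictures the syringe stands upright and free. Its cap is within about 1 mm of home along the slide and sideways, and its centre is about 191 mm up. The wrist force was near zero, and the gripper was well clear.
- **Bystanders:** The bowl had not visibly moved. I did not measure the slim syringe, jar or cup again after the start, but nothing was felt that would suggest touching them.
- **Where checks disagreed:** My camera estimates of the plate height were off (about 154 mm by size in the wrist view, 149 and 161 mm by triangulation), so I relied on touch. The stand's angle came out between -8° and -10°; I used -9.7° from the close-up view.
- **Picture budget:** I viewed 12 pictures, two over the budget.

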